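# Turn a circuit board over in its swivelling holder

### The arm

A 6-joint arm with a two-finger parallel gripper is mounted at the origin on the work surface. World frame = base frame: x ahead of the robot, y to its left, z up, the work surface at z = 0. Lengths are in m, angles in degrees, forces in N, time in s.
With the tool pointing down it reaches from about 0.3 to 0.75 m from the base axis. Payload 8.5 kg.
Tool frame: the origin (TCP) lies on the centre line of the jaws, within the pads' length; the fingertips stand 19 mm ahead of it and the grasp point (between the pads) is the TCP; z points along the fingers, x is the direction in which the jaws open and shut, and the axes are right-handed (so a half turn about z gives the same grasp; the last joint's range is limited). The gripper opens to 85 mm and grips with 20 to 120 N. Pads are 22 mm wide; open, the fingers measure 114 mm over their backs; the gripper's body (76 mm by 85 mm) begins 54 mm behind the grasp point. The pads swing forward as they close: fully open they stand 13 mm farther back than shut.
Start: joints at [59.914, 21.807, 74.336, -0, 83.858, -12.336], TCP at [0.168, 0.524, 0.25] pointing down, gripper open.
Joint ranges: [-178.18, 178.18], [-50.72, 133.34], [12.68, 142.11], [-81.47, 261.47], [9.98, 163.14], [-165.26, 165.26]. Speed limits (degrees/s): [136.94, 136.94, 180, 180, 180, 180].

### API

Orientations are given as a 3x3 rotation matrix whose columns are the frame's x, y, z axes.
In Python, from rig import env, cams, order gives the robot as it stands.
- The arm moves only by the tool step_arm, never from a script. Its argument "steps" is a list of rows, each an object with "xyz": the shift along the tool's x, y, z normalised to -1 to 1, where 1 is 0.04 m, a list of three; "turn": the turn, a rotation vector about the tool's x, y, z normalised to -1 to 1, where 1 is 0.08 rad, a list of three; "gripper": the gripper command: -1 is shut, 1 is fully open, values between are in proportion. A call has 1 to 20 rows; each row shifts and turns the commanded pose from where the row before left it, along the tool's axes as they then stand; what a row does not reach is not made up. A row lasts 1/12 s, in which the tool goes at most 41.7 mm and 7.16 degrees, less where a joint would pass 70% of its speed; a pose out of reach is approached as far as the arm can. A call with a number of a shift or a turn outside -1 to 1 is refused whole. A call with a gripper value outside its range is refused whole. The fingers move at their own pace and stop on an object; "squeeze" is the grip in N (left out, the last holds). Time passes only in rows, so rows that do not move let the fingers close. It gives the time, the measured TCP pose, the force and the opening at its end, in the units of the state.
- env.observe(): the state, without advancing time (a new reading comes with each control period).
- cams.get_image(name): name is "side" or "top" or "wrist"; returns (picture, depth): 384x512x3 uint8, red, green, blue; 384x512 float32, m along the optical axis (not along the pixel's ray), 0 where there is no reading.
- cams.camera_info(name): a dict with "fx", "fy", "cx", "cy" (pixels), "k1" (the pictures are not rectified: a ray, as slopes to the right and down, at radius r is drawn at 1 + k1 r^2 times it, then the intrinsics apply), "extrinsics" (4x4, takes a point from camera to world coordinates). Camera axes: x right, y down, z forward; pixel columns grow to the right and rows downward; lengths in m; the calibration is good to about 2 mm. A picture is of the moment at which its call begins: read the wrist's pose just before it. camera_info takes no time and is no camera call; for the wrist camera it gives the pose at the moment of the call.
- order.close_job(): hands the job in, once; it reports no verdict.
The state is a dict: "time_s": time; "q": joint angles; "qvel": joint speeds; "joint_efforts": joint torques, N m; "position": TCP position; "tool_rot": TCP orientation; "ft_force": force on the tool from outside, world axes, zero at the start; "wrist_torque": the same for the moment, N m; "grip_width": finger opening in m.
Only numpy, scipy, OpenCV 4.12 (cv2) and the standard library are available. Lean on these libraries where they do the work, as an engineer would, in place of code of your own. Each camera call takes 0.05 s, during which the arm holds its last target. There are 200 camera calls.

### The job

The circuit board in the swivelling holder has its parts facing up; turn it over so that the solder side faces up and lies level, ready for soldering. Keep the fingers closed and do it with the fingertips only, pushing gently on the bare long edges of the board: do not take the board between the fingers, do not press on the parts mounted on it, and do not lift, tip or shift the holder. Leave the reel, jar, transformer and cutters on the bench alone.

Things in the scene. Friction and masses are not known exactly. Their poses are not given: they have to be found in the camera images.
- holder: Board holder, loose on the bench on rubber feet, about 2 kg: grey base plate 150 mm (x) by 250 mm (y), its top 14 mm over the bench; flat steel uprights 36 mm wide, 5 mm thick at y = +-100 mm, rounded tops 168 mm high; 32 mm black knobs outside them at 150 mm height, out to y = +-121 mm. Origin: centre of its underside; z up; y along the swivel axis; -x side roughly towards the robot.
- board: Green circuit board 120 (x) by 160 (y) by 2.4 mm, turning between the uprights on a stiff swivel. Origin: board centre, on the swivel axis, 150 mm above the holder's origin. y: swivel axis, level, same as the holder's y. z stands on the parts side: z up = parts up, z straight down = solder side up. Starts up to 0.5 rad either way from parts-up. The solder side is flat, joints up to 1 mm high.
- edge_a (a point): Middle of the board's free long edge at the board's x = -60 mm, half-way through its thickness; axes as the board's. At the start it is the edge nearer the robot. The board turns either way without stops, the full circle, clear of the base plate; friction (0.12 N m, about 2 N at this edge) keeps it at whatever angle it is left.
- edge_b (a point): Middle of the other free long edge, at the board's x = +60 mm; axes as the board's. At the start the edge farther from the robot. The short ends of the board are held in two aluminium jaws at y = +-76 to +-88 mm, 112 mm long (x) and 14.4 mm thick, which turn with it.
- components: Parts soldered on the board's z side; origin and axes as the board's. Middle band (y = -35 to +35 mm): chips and resistors up to 6 mm high, within x = +-32 mm. At y = +39 to +69 mm capacitors up to 28 mm high, at y = -38 to -68 mm a small transformer and a heat sink up to 26 mm high, within x = +-36 mm. A strip 24 mm wide along each long edge is bare.
- reel: Bystander: reel of solder standing on its flange, 60 mm across, 40 mm high; origin at the centre of its underside. About 0.2 m to the holder's +y side.
- jar: Bystander: glass jar with steel lid, 52 mm across, 70 mm high; origin at the centre of its underside. About 0.2 m to the holder's -y side.
- transformer: Bystander: black mains transformer 60 x 50 mm, 56 mm high; origin at the centre of its underside. Beyond the holder (its +x side).
- cutters: Bystander: flush cutters lying flat, 105 mm long, 10 mm high; origin at their rivet. On the robot's side of the holder, towards its -y end.

How it is judged:
By the outcome, as a careful person would: the job done as asked, in the order asked, and still so for the second after the job is handed in, with the robot touching nothing.
It also fails if it takes over 51 s, if anything falls off the work surface, if the arm or the gripper's body presses on something with over 40 N, if the wrist force passes 120 N, or if a joint passes its speed limit or range.

## Working session

There is one attempt and no reset: what is moved stays moved. The work goes in short steps, Python scripts to look and compute and a tool call to move; the robot and the scene stay as the last step left them, time stands still between calls to the robot, and variables do not carry over. Pictures are saved under pics/ and viewed, about 8 in all and at most 12, crops included, and the job is handed in when it is done.

Besides the shell and the picture viewer there is one more tool, called after ">>>" in YAML: its name, and indented under it one key for each argument. step_arm: Moves the arm, as the interface text tells. Scaled input: -1 to 1 covers 0.04 m each way for a shift and 0.08 rad each way for a turn. Its arguments: {"type":"object","properties":{"steps":{"type":"array"},"squeeze":{"type":"number"}},"required":["steps"]}

```bash
ls; mkdir -p pics
cat > h.py <<'E'
import numpy as np, cv2, json
from rig import env, cams, order
def snap(n,tag):
    i=cams.camera_info(n); p,d=cams.get_image(n)
    cv2.imwrite(f'pics/{tag}.png',p[:,:,::-1]); np.savez(f'pics/{tag}.npz',p=p,d=d,E=i['extrinsics'],K=[i[k] for k in('fx','fy','cx','cy','k1')])
    return p,d,i
def cloud(d,i):
    v,u=np.mgrid[:d.shape[0],:d.shape[1]]
    K=np.array([[i['fx'],0,i['cx']],[0,i['fy'],i['cy']],[0,0,1.]])
    r=cv2.undistortPoints(np.stack([u.ravel(),v.ravel()],1).astype(np.float64)[:,None],K,np.array([i['k1'],0,0,0.]))[:,0]
    P=np.c_[r*d.ravel()[:,None],d.ravel()]; E=np.array(i['extrinsics'])
    P=P@E[:3,:3].T+E[:3,3]; P[d.ravel()==0]=np.nan
    return P.reshape(*d.shape,3)
E
python3 - <<'E'
from h import *
print({k:np.round(v,3).tolist() for k,v in env.observe().items()})
a=[snap(n,n+'0') for n in('side','top')]
cv2.imwrite('pics/both0.png',cv2.resize(np.hstack([x[0] for x in a])[:,:,::-1],(800,300)))
for x in a:
    print(np.round(np.array(x[2]['extrinsics']),2).tolist()); C=cloud(x[1],x[2]);p=x[0].astype(int)
    g=(p[...,1]>p[...,0]*1.3)&(p[...,1]>p[...,2]*1.15)&(p[...,1]>40)&(C[...,2]>.05)
    Q=C[g]; print(g.sum()); print(np.nanpercentile(Q,[1,25,50,75,99],axis=0).round(3).tolist())
E
```

```text
pics
{'time_s': 0.0, 'q': [59.914, 21.842, 74.385, -0.002, 83.86, -12.338], 'qvel': [-0.032, -0.015, 0.054, 0.117, -0.04, -0.051], 'joint_efforts': [-0.0, -44.847, -23.127, -0.0, 0.005, 0.0], 'position': [0.168, 0.524, 0.25], 'tool_rot': [[0.305, 0.952, -0.001], [0.952, -0.305, -0.001], [-0.001, -0.0, -1.0]], 'ft_force': [0.425, -0.239, -0.151], 'wrist_torque': [0.04, -0.011, 0.053], 'grip_width': 0.085}
[[0.74, -0.47, 0.48, 0.08], [-0.67, -0.5, 0.54, -0.52], [-0.01, -0.73, -0.69, 0.83], [0.0, 0.0, 0.0, 1.0]]
1861
[[0.473, -0.068, 0.138], [0.492, -0.022, 0.142], [0.521, 0.006, 0.148], [0.562, 0.036, 0.155], [0.588, 0.076, 0.16]]
[[-0.01, -0.99, 0.12, 0.46], [-1.0, 0.01, 0.01, 0.06], [-0.01, -0.12, -0.99, 1.18], [0.0, 0.0, 0.0, 1.0]]
2527
[[0.472, -0.069, 0.139], [0.496, -0.024, 0.146], [0.532, 0.009, 0.152], [0.566, 0.041, 0.157], [0.589, 0.079, 0.164]]
```

View pics/both0.png

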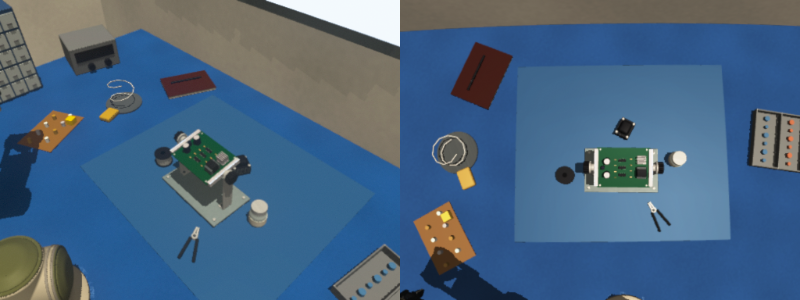

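The picture (side left, top right) shows the board parts-up between the uprights: about (207,155) on the left, (625,167) on the right. The reel is at (565,175), the jar at (677,158), the cutters at (658,215) and the transformer at (624,127). Next I fit the board plane, centre and yaw.

Run:
```python
from h import *
for n in('side','top'):
    z=np.load(f'pics/{n}0.npz'); p=z['p'].astype(int); C=cloud(z['d'],dict(zip(('fx','fy','cx','cy','k1'),z['K']))|{'extrinsics':z['E']})
    g=(p[...,1]>p[...,0]*1.3)&(p[...,1]>p[...,2]*1.15)&(p[...,1]>40)&(C[...,2]>.12)&(C[...,2]<.18)
    Q=C[g]
    for _ in range(6):
        A=np.c_[Q[:,:2],np.ones(len(Q))]; c=np.linalg.lstsq(A,Q[:,2],rcond=None)[0]; r=Q[:,2]-A@c; Q=Q[abs(r)<max(2*r.std(),.002)]
    R=cv2.minAreaRect((Q[:,:2]*1000).astype(np.float32)); m=np.array(R[0])/1000
    print(n,len(Q),'slopes',c.round(4),'rms',r.std().round(4),'rect',R,'zc',np.r_[m,1]@c,'angle',np.degrees(np.arctan(c[0])))
    # base plate top
    b=(abs(C[...,2]-.014)<.006)&(p.max(2)-p.min(2)<45)&(p.min(2)>70)&(C[...,0]>.4)&(C[...,0]<.68)&(abs(C[...,1])<.17)
    B=C[b]; print('base',len(B),cv2.minAreaRect((B[:,:2]*1000).astype(np.float32)))
    # high points by class
    for nm,x0,x1,y0,y1 in(('transf',.6,.75,-.1,.15),('reel',.4,.65,.15,.3),('jar',.4,.7,-.3,-.15),('cut',.28,.45,-.25,0)):
        w=(C[...,0]>x0)&(C[...,0]<x1)&(C[...,1]>y0)&(C[...,1]<y1)&(C[...,2]>.006); W=C[w]
        if len(W): print(nm,len(W),np.nanpercentile(W,[2,98],axis=0).round(3).tolist())
```

```text
side 1600 slopes [ 0.1764 -0.0053  0.0555] rms 0.001 rect ((530.9332275390625, 1.6669235229492188), (158.47616577148438, 117.76559448242188), 88.81763458251953) zc 0.14911826655429103 angle 10.004936007474809
base 2083 ((532.057861328125, 0.9102325439453125), (320.4358825683594, 200.6602325439453), 75.59681701660156)
transf 418 [[0.601, -0.086, 0.007], [0.697, -0.005, 0.056]]
reel 417 [[0.489, 0.163, 0.008], [0.541, 0.217, 0.04]]
jar 706 [[0.541, -0.214, 0.009], [0.585, -0.169, 0.07]]
cut 310 [[0.325, -0.161, 0.006], [0.418, -0.095, 0.012]]
top 2144 slopes [ 0.1717 -0.0014  0.0602] rms 0.0014 rect ((530.7191162109375, 5.817161560058594), (155.44761657714844, 116.65477752685547), 89.32952880859375) zc 0.15132335497994606 angle 9.740972250550032
base 1008 ((505.44097900390625, -19.037628173828125), (298.5854187011719, 202.59483337402344), 87.85809326171875)
transf 593 [[0.603, -0.059, 0.006], [0.729, 0.135, 0.059]]
reel 544 [[0.423, 0.162, 0.006], [0.632, 0.288, 0.046]]
jar 454 [[0.427, -0.276, 0.006], [0.676, -0.159, 0.073]]
cut 329 [[0.301, -0.227, 0.006], [0.438, -0.011, 0.014]]
```

```bash
cat > plan.py <<'E'
from h import *
from scipy.spatial.transform import Rotation as Ro
C=np.array([.531,.004,.150]); YAW=-1.0
def Rt(phi):  # tool x along swivel axis, fingers down, tilted phi deg towards +x
    return Ro.from_euler('z',YAW,degrees=True).as_matrix()@Ro.from_euler('y',-phi,degrees=True).as_matrix()@np.array([[0,1,0],[1,0,0],[0,0,-1.]])
def hold(xz,y=0): # holder frame (x, z rel. to axis, y) -> world
    return C+Ro.from_euler('z',YAW,degrees=True).apply([xz[0],y,xz[1]])
def rows(way,q=.05):
    """way: list of (TCP world, tilt, nrows)"""
    s=env.observe(); p=np.array(s['position']);R=np.array(s['tool_rot']); out=[]
    for tp,phi,n in way:
        T=Rt(phi); p0=p.copy(); r0=Ro.from_matrix(R); dv=(r0.inv()*Ro.from_matrix(T)).as_rotvec()
        for k in range(1,n+1):
            g=p0+(tp-p0)*k/n; G=r0*Ro.from_rotvec(dv*k/n)
            x=np.round(R.T@(g-p)/.04/q)*q; t=np.round((Ro.from_matrix(R).inv()*G).as_rotvec()/.08/q)*q
            p=p+R@x*.04; R=R@Ro.from_rotvec(t*.08).as_matrix()
            out.append({'xyz':[round(v,2)+0 for v in x.tolist()],'turn':[round(v,2)+0 for v in t.tolist()],'gripper':-1})
            if max(abs(x).max(),abs(t).max())>1: print('TOO BIG')
    print(len(out),json.dumps(out).replace('"gripper": -1','"gripper":-1').replace(' ','')); print('end',p.round(4),R.round(3).tolist())
def push1(th,phi=40,dr=0,L=.012):  # TCP for board angle th, parts side of edge a; F=far tip corner
    a=np.radians(th);f=np.radians(phi); u=-np.array([np.cos(a),np.sin(a)]); n=np.array([-np.sin(a),np.cos(a)]); yt=np.array([np.cos(f),np.sin(f)]); zt=np.array([np.sin(f),-np.cos(f)])
    F=.060*u+.0012*n+L*yt if th<phi else (.060-L)*u+.0012*n
    return F-.011*yt-.019*zt
E
python3 - <<'E'
from plan import *
pre=hold(push1(10)+np.array([-.02,.04])); print(pre, hold(push1(10)))
rows([(pre,40,18)])
E
```

```text
[0.44027006 0.0055837  0.19596051] [0.46026701 0.00523465 0.15596051]
18 [{"xyz":[-0.55,0.6,0.1],"turn":[-0.5,0.05,-0.2],"gripper":-1},{"xyz":[-0.6,0.55,0.05],"turn":[-0.45,0.1,-0.2],"gripper":-1},{"xyz":[-0.6,0.55,0.15],"turn":[-0.5,0.05,-0.2],"gripper":-1},{"xyz":[-0.6,0.55,0.1],"turn":[-0.5,0.1,-0.2],"gripper":-1},{"xyz":[-0.6,0.5,0.15],"turn":[-0.45,0.05,-0.15],"gripper":-1},{"xyz":[-0.6,0.55,0.15],"turn":[-0.5,0.1,-0.2],"gripper":-1},{"xyz":[-0.65,0.45,0.2],"turn":[-0.45,0.05,-0.2],"gripper":-1},{"xyz":[-0.6,0.5,0.2],"turn":[-0.5,0.05,-0.2],"gripper":-1},{"xyz":[-0.65,0.45,0.2],"turn":[-0.5,0.1,-0.2],"gripper":-1},{"xyz":[-0.65,0.45,0.25],"turn":[-0.45,0.05,-0.2],"gripper":-1},{"xyz":[-0.65,0.45,0.2],"turn":[-0.5,0.1,-0.2],"gripper":-1},{"xyz":[-0.7,0.4,0.25],"turn":[-0.5,0.05,-0.2],"gripper":-1},{"xyz":[-0.65,0.35,0.25],"turn":[-0.45,0.1,-0.2],"gripper":-1},{"xyz":[-0.7,0.35,0.3],"turn":[-0.5,0.05,-0.15],"gripper":-1},{"xyz":[-0.65,0.35,0.25],"turn":[-0.45,0.05,-0.2],"gripper":-1},{"xyz":[-0.7,0.35,0.3],"turn":[-0.5,0.1,-0.2],"gripper":-1},{"xyz":[-0.7,0.3,0.3],"turn":[-0.5,0.05,-0.2],"gripper":-1},{"xyz":[-0.7,0.25,0.3],"turn":[-0.45,0.1,-0.2],"gripper":-1}]
end [0.4401 0.0065 0.1962] [[0.017, 0.767, 0.641], [1.0, -0.013, -0.01], [0.001, 0.642, -0.767]]
```

>>> step_arm:
  steps:
    - {"xyz": [-0.55, 0.6, 0.1], "turn": [-0.5, 0.05, -0.2], "gripper": -1}
    - {"xyz": [-0.6, 0.55, 0.05], "turn": [-0.45, 0.1, -0.2], "gripper": -1}
    - {"xyz": [-0.6, 0.55, 0.15], "turn": [-0.5, 0.05, -0.2], "gripper": -1}
    - {"xyz": [-0.6, 0.55, 0.1], "turn": [-0.5, 0.1, -0.2], "gripper": -1}
    - {"xyz": [-0.6, 0.5, 0.15], "turn": [-0.45, 0.05, -0.15], "gripper": -1}
    - {"xyz": [-0.6, 0.55, 0.15], "turn": [-0.5, 0.1, -0.2], "gripper": -1}
    - {"xyz": [-0.65, 0.45, 0.2], "turn": [-0.45, 0.05, -0.2], "gripper": -1}
    - {"xyz": [-0.6, 0.5, 0.2], "turn": [-0.5, 0.05, -0.2], "gripper": -1}
    - {"xyz": [-0.65, 0.45, 0.2], "turn": [-0.5, 0.1, -0.2], "gripper": -1}
    - {"xyz": [-0.65, 0.45, 0.25], "turn": [-0.45, 0.05, -0.2], "gripper": -1}
    - {"xyz": [-0.65, 0.45, 0.2], "turn": [-0.5, 0.1, -0.2], "gripper": -1}
    - {"xyz": [-0.7, 0.4, 0.25], "turn": [-0.5, 0.05, -0.2], "gripper": -1}
    - {"xyz": [-0.65, 0.35, 0.25], "turn": [-0.45, 0.1, -0.2], "gripper": -1}
    - {"xyz": [-0.7, 0.35, 0.3], "turn": [-0.5, 0.05, -0.15], "gripper": -1}
    - {"xyz": [-0.65, 0.35, 0.25], "turn": [-0.45, 0.05, -0.2], "gripper": -1}
    - {"xyz": [-0.7, 0.35, 0.3], "turn": [-0.5, 0.1, -0.2], "gripper": -1}
    - {"xyz": [-0.7, 0.3, 0.3], "turn": [-0.5, 0.05, -0.2], "gripper": -1}
    - {"xyz": [-0.7, 0.25, 0.3], "turn": [-0.45, 0.1, -0.2], "gripper": -1}
    - {"xyz": [0, 0, 0], "turn": [0, 0, 0], "gripper": -1}
    - {"xyz": [0, 0, 0], "turn": [0, 0, 0], "gripper": -1}

```text
time_s: 1.77
position: [0.4206, 0.0458, 0.1978]
tool_rot: [[0.033, 0.801, 0.597], [0.999, -0.037, -0.006], [0.018, 0.597, -0.802]]
ft_force: [-0.4, -0.5, -0.5]
grip_width: -0.0005
```

Run:
```python
from plan import *
s=env.observe(); print(s['time_s'],s['q'],s['ft_force'],s['position'],s['grip_width'])
a=[snap(n,n+'1')[0] for n in('side','wrist')]
cv2.imwrite('pics/both1.png',np.hstack([cv2.resize(a[0][60:300,150:400],(400,384)),cv2.resize(a[1],(400,300),interpolation=3) if 0 else cv2.copyMakeBorder(cv2.resize(a[1],(400,300)),0,84,0,0,0)])[:,:,::-1])
w=[(hold(push1(10,)+np.array([0,.004])),40,4)]+[(hold(push1(t)),40,1) for t in range(10,41,3)]
rows(w)
```

```text
1.7667 [ -14.99412347    1.99459744  121.07950373   22.71250888   22.72777736
 -121.10538323] [-0.35047968 -0.45617566 -0.50634077] [0.42056879 0.04582878 0.197849  ] -0.0004879098409889646
15 [{"xyz":[-0.25,0.05,0.35],"turn":[-0.2,0.0,-0.05],"gripper":-1},{"xyz":[-0.25,0.1,0.35],"turn":[-0.15,-0.05,-0.1],"gripper":-1},{"xyz":[-0.25,0.05,0.35],"turn":[-0.2,0.0,-0.05],"gripper":-1},{"xyz":[-0.3,0.05,0.3],"turn":[-0.15,0.0,-0.05],"gripper":-1},{"xyz":[0.0,-0.1,0.1],"turn":[0.0,0.0,0.0],"gripper":-1},{"xyz":[0.0,-0.05,0.05],"turn":[0.0,0.0,0.0],"gripper":-1},{"xyz":[0.0,0.0,0.1],"turn":[0.0,0.0,0.0],"gripper":-1},{"xyz":[0.0,-0.05,0.05],"turn":[0.0,0.0,0.0],"gripper":-1},{"xyz":[0.0,0.0,0.1],"turn":[0.0,0.0,0.0],"gripper":-1},{"xyz":[0.0,-0.05,0.05],"turn":[0.0,0.0,0.0],"gripper":-1},{"xyz":[0.0,0.0,0.1],"turn":[0.0,0.0,0.0],"gripper":-1},{"xyz":[0.0,-0.05,0.05],"turn":[0.0,0.0,0.0],"gripper":-1},{"xyz":[0.0,0.0,0.1],"turn":[0.0,0.0,0.0],"gripper":-1},{"xyz":[0.0,0.0,0.05],"turn":[0.0,0.0,0.0],"gripper":-1},{"xyz":[0.0,0.0,0.1],"turn":[0.0,0.0,0.0],"gripper":-1}]
end [0.473  0.0042 0.1275] [[0.017, 0.767, 0.642], [1.0, -0.014, -0.01], [0.002, 0.642, -0.767]]
```

View pics/both1.png

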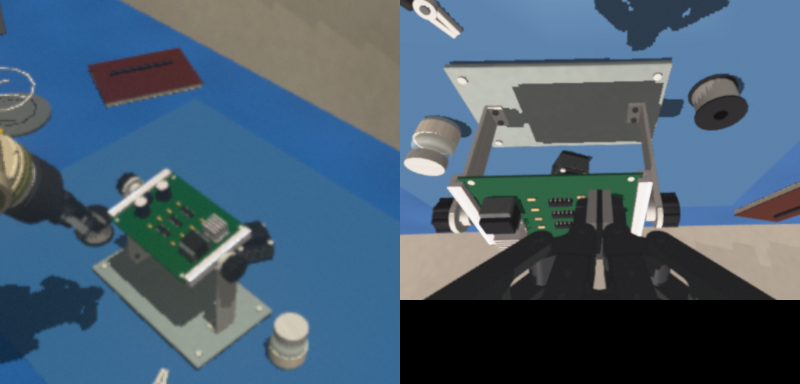

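The side view shows the shut fingers short of the board's near edge, and the arm fell short of the commanded pose (y is 0.046, not 0.006). The cause is joint 5 near its limit at this tilt (22.7°). I'll use a 28° tilt instead.

Run:
```python
from plan import *
t=28
w=[(hold(push1(10,t)+np.array([-.015,.030])),t,5),(hold(push1(10,t)+np.array([0,.004])),t,4)]
rows(w)
```

```text
9 [{"xyz":[-0.2,0.1,0.15],"turn":[0.4,0.0,-0.05],"gripper":-1},{"xyz":[-0.2,0.1,0.1],"turn":[0.35,-0.05,-0.05],"gripper":-1},{"xyz":[-0.2,0.1,0.1],"turn":[0.4,0.0,-0.05],"gripper":-1},{"xyz":[-0.2,0.1,0.15],"turn":[0.35,-0.05,-0.05],"gripper":-1},{"xyz":[-0.2,0.1,0.1],"turn":[0.4,0.0,-0.05],"gripper":-1},{"xyz":[0.0,0.0,0.2],"turn":[0.0,0.0,0.0],"gripper":-1},{"xyz":[0.0,0.0,0.2],"turn":[0.0,0.0,0.0],"gripper":-1},{"xyz":[0.0,0.0,0.15],"turn":[0.0,0.0,0.0],"gripper":-1},{"xyz":[0.0,0.0,0.2],"turn":[0.0,0.0,0.0],"gripper":-1}]
end [0.4633 0.0061 0.1622] [[0.018, 0.883, 0.47], [1.0, -0.016, -0.008], [-0.0, 0.47, -0.883]]
```

>>> step_arm:
  steps:
    - {"xyz": [-0.2, 0.1, 0.15], "turn": [0.4, 0.0, -0.05], "gripper": -1}
    - {"xyz": [-0.2, 0.1, 0.1], "turn": [0.35, -0.05, -0.05], "gripper": -1}
    - {"xyz": [-0.2, 0.1, 0.1], "turn": [0.4, 0.0, -0.05], "gripper": -1}
    - {"xyz": [-0.2, 0.1, 0.15], "turn": [0.35, -0.05, -0.05], "gripper": -1}
    - {"xyz": [-0.2, 0.1, 0.1], "turn": [0.4, 0.0, -0.05], "gripper": -1}
    - {"xyz": [0, 0, 0], "turn": [0, 0, 0], "gripper": -1}
    - {"xyz": [0, 0, 0], "turn": [0, 0, 0], "gripper": -1}

```text
time_s: 2.45
position: [0.4495, 0.0066, 0.1888]
tool_rot: [[0.017, 0.882, 0.471], [1.0, -0.015, -0.008], [-0.001, 0.471, -0.882]]
ft_force: [-0.2, 0.5, 0.1]
grip_width: -0.0002
```

Run:
```python
from plan import *
t=28
s=env.observe();print(s['position'],s['q'],s['ft_force'],s['tool_rot'].tolist() if hasattr(s['tool_rot'],'tolist') else s['tool_rot'])
rows([(hold(push1(10,t)+np.array([0,.004])),t,5)]+[(hold(push1(a,t)),t,1) for a in range(10,50,3)])
```

```text
[0.44953954 0.00658652 0.1888328 ] [ -18.91772147    6.79411731  113.1056877    14.94302281   34.09675376
 -118.43017217] [-0.18472141  0.48642417  0.07848954] [[0.01686527750594824, 0.8822126880281006, 0.47054897247457717], [0.9998575952736949, -0.014601784895514508, -0.008460322178805622], [-0.0005929486920686982, 0.47062464975827417, -0.8823333199260641]]
19 [{"xyz":[0.0,0.0,0.15],"turn":[0.0,0.0,0.0],"gripper":-1},{"xyz":[0.0,0.0,0.15],"turn":[0.0,0.0,0.0],"gripper":-1},{"xyz":[0.0,0.0,0.15],"turn":[0.0,0.0,0.0],"gripper":-1},{"xyz":[0.0,0.0,0.15],"turn":[0.0,0.0,0.0],"gripper":-1},{"xyz":[-0.05,0.0,0.15],"turn":[0.0,0.0,0.0],"gripper":-1},{"xyz":[0.0,-0.05,0.1],"turn":[0.0,0.0,0.0],"gripper":-1},{"xyz":[0.0,0.0,0.05],"turn":[0.0,0.0,0.0],"gripper":-1},{"xyz":[0.0,-0.05,0.1],"turn":[0.0,0.0,0.0],"gripper":-1},{"xyz":[0.0,0.0,0.05],"turn":[0.0,0.0,0.0],"gripper":-1},{"xyz":[0.0,0.0,0.1],"turn":[0.0,0.0,0.0],"gripper":-1},{"xyz":[0.0,-0.05,0.1],"turn":[0.0,0.0,0.0],"gripper":-1},{"xyz":[0.0,0.0,0.05],"turn":[0.0,0.0,0.0],"gripper":-1},{"xyz":[0.0,0.0,0.05],"turn":[0.0,0.0,0.0],"gripper":-1},{"xyz":[0.0,0.0,0.1],"turn":[0.0,0.0,0.0],"gripper":-1},{"xyz":[0.0,0.05,0.05],"turn":[0.0,0.0,0.0],"gripper":-1},{"xyz":[0.0,0.0,0.05],"turn":[0.0,0.0,0.0],"gripper":-1},{"xyz":[0.0,0.0,0.05],"turn":[0.0,0.0,0.0],"gripper":-1},{"xyz":[0.0,0.0,0.1],"turn":[0.0,0.0,0.0],"gripper":-1},{"xyz":[0.0,0.05,0.05],"turn":[0.0,0.0,0.0],"gripper":-1}]
end [0.4807 0.004  0.1261] [[0.017, 0.882, 0.471], [1.0, -0.015, -0.008], [-0.001, 0.471, -0.882]]
```

>>> step_arm:
  steps:
    - {"xyz": [0, 0, 0.15], "turn": [0, 0, 0], "gripper": -1}
    - {"xyz": [0, 0, 0.15], "turn": [0, 0, 0], "gripper": -1}
    - {"xyz": [0, 0, 0.15], "turn": [0, 0, 0], "gripper": -1}
    - {"xyz": [0, 0, 0.15], "turn": [0, 0, 0], "gripper": -1}
    - {"xyz": [-0.05, 0, 0.15], "turn": [0, 0, 0], "gripper": -1}
    - {"xyz": [0, -0.05, 0.1], "turn": [0, 0, 0], "gripper": -1}
    - {"xyz": [0, 0, 0.05], "turn": [0, 0, 0], "gripper": -1}
    - {"xyz": [0, -0.05, 0.1], "turn": [0, 0, 0], "gripper": -1}
    - {"xyz": [0, 0, 0.05], "turn": [0, 0, 0], "gripper": -1}
    - {"xyz": [0, 0, 0.1], "turn": [0, 0, 0], "gripper": -1}
    - {"xyz": [0, -0.05, 0.1], "turn": [0, 0, 0], "gripper": -1}

```text
time_s: 3.37
position: [0.4683, 0.0033, 0.1419]
tool_rot: [[0.017, 0.882, 0.471], [1.0, -0.015, -0.009], [-0.001, 0.471, -0.882]]
ft_force: [1.3, 1.4, 1.7]
grip_width: 0.0001
```

```bash
cat >> plan.py <<'E'
def look(tag,names=('side','top'),lo=.06):
    """fit of the green board faces in each camera -> slope angle th about holder y, centre"""
    for n in names:
        p,d,i=snap(n,n+tag); P=cloud(d,i); p=p.astype(int)
        g=(p[...,1]>p[...,0]*1.3)&(p[...,1]>p[...,2]*1.15)&(p[...,1]>40)&(abs(P[...,0]-C[0])<.08)&(abs(P[...,1]-C[1])<.085)&(P[...,2]>lo)
        Q=P[g]
        if len(Q)<60: print(n,'few',len(Q)); continue
        for _ in range(6):
            m=Q.mean(0); w=np.linalg.svd(Q-m,full_matrices=False)[2][2]; r=(Q-m)@w; Q=Q[abs(r)<max(2*r.std(),.002)]
        w=w*np.sign(w[2]); print(n,len(Q),'theta',np.degrees(np.arctan2(-w[0],w[2])).round(2),'ny',w[1].round(3),'rms',r.std().round(4),'mid',m.round(4),'lo',np.percentile(Q,2,axis=0).round(3),'hi',np.percentile(Q,98,axis=0).round(3))
E
python3 - <<'E'
from plan import *
s=env.observe();print(s['time_s'],s['position'],s['ft_force'])
look('2')
t=28
print([push1(a,t).round(4).tolist() for a in(28,31)])
rows([(hold(push1(a,t)),t,1) for a in np.arange(28,71,2.4)])
E
```

```text
3.3667 [0.46832966 0.00333166 0.14191162] [1.25194988 1.35189569 1.68686191]
side 1491 theta 25.61 ny 0.011 rms 0.0011 mid [ 0.5359 -0.002   0.1513] lo [ 0.479 -0.068  0.124] hi [0.583 0.068 0.174]
top 1870 theta 26.09 ny 0.009 rms 0.0013 mid [0.5331 0.0092 0.1524] lo [ 0.479 -0.068  0.126] hi [0.582 0.078 0.177]
[[-0.0616, -0.0099], [-0.0604, -0.0121]]
18 [{"xyz":[0.05,0.0,0.05],"turn":[0.0,0.0,0.0],"gripper":-1},{"xyz":[0.0,0.0,0.05],"turn":[0.0,0.0,0.0],"gripper":-1},{"xyz":[0.0,0.0,0.05],"turn":[0.0,0.0,0.0],"gripper":-1},{"xyz":[0.0,0.05,0.05],"turn":[0.0,0.0,0.0],"gripper":-1},{"xyz":[0.0,0.0,0.05],"turn":[0.0,0.0,0.0],"gripper":-1},{"xyz":[0.0,0.0,0.05],"turn":[0.0,0.0,0.0],"gripper":-1},{"xyz":[0.0,0.0,0.05],"turn":[0.0,0.0,0.0],"gripper":-1},{"xyz":[0.0,0.0,0.05],"turn":[0.0,0.0,0.0],"gripper":-1},{"xyz":[0.0,0.05,0.05],"turn":[0.0,0.0,0.0],"gripper":-1},{"xyz":[0.0,0.0,0.05],"turn":[0.0,0.0,0.0],"gripper":-1},{"xyz":[0.0,0.0,0.05],"turn":[0.0,0.0,0.0],"gripper":-1},{"xyz":[0.0,0.05,0.05],"turn":[0.0,0.0,0.0],"gripper":-1},{"xyz":[0.0,0.0,0.05],"turn":[0.0,0.0,0.0],"gripper":-1},{"xyz":[0.0,0.05,0.0],"turn":[0.0,0.0,0.0],"gripper":-1},{"xyz":[0.0,0.0,0.05],"turn":[0.0,0.0,0.0],"gripper":-1},{"xyz":[0.0,0.05,0.05],"turn":[0.0,0.0,0.0],"gripper":-1},{"xyz":[0.0,0.0,0.05],"turn":[0.0,0.0,0.0],"gripper":-1},{"xyz":[0.0,0.05,0.05],"turn":[0.0,0.0,0.0],"gripper":-1}]
end [0.4945 0.005  0.1169] [[0.017, 0.883, 0.47], [1.0, -0.015, -0.009], [-0.0, 0.47, -0.883]]
```

The board is at 26°, as modelled, with gentle force. Continuing.

>>> step_arm:
  steps:
    - {"xyz": [0.05, 0, 0.05], "turn": [0, 0, 0], "gripper": -1}
    - {"xyz": [0, 0, 0.05], "turn": [0, 0, 0], "gripper": -1}
    - {"xyz": [0, 0, 0.05], "turn": [0, 0, 0], "gripper": -1}
    - {"xyz": [0, 0.05, 0.05], "turn": [0, 0, 0], "gripper": -1}
    - {"xyz": [0, 0, 0.05], "turn": [0, 0, 0], "gripper": -1}
    - {"xyz": [0, 0, 0.05], "turn": [0, 0, 0], "gripper": -1}
    - {"xyz": [0, 0, 0.05], "turn": [0, 0, 0], "gripper": -1}
    - {"xyz": [0, 0, 0.05], "turn": [0, 0, 0], "gripper": -1}
    - {"xyz": [0, 0.05, 0.05], "turn": [0, 0, 0], "gripper": -1}
    - {"xyz": [0, 0, 0.05], "turn": [0, 0, 0], "gripper": -1}
    - {"xyz": [0, 0, 0.05], "turn": [0, 0, 0], "gripper": -1}
    - {"xyz": [0, 0.05, 0.05], "turn": [0, 0, 0], "gripper": -1}
    - {"xyz": [0, 0, 0.05], "turn": [0, 0, 0], "gripper": -1}
    - {"xyz": [0, 0.05, 0], "turn": [0, 0, 0], "gripper": -1}
    - {"xyz": [0, 0, 0.05], "turn": [0, 0, 0], "gripper": -1}
    - {"xyz": [0, 0.05, 0.05], "turn": [0, 0, 0], "gripper": -1}
    - {"xyz": [0, 0, 0.05], "turn": [0, 0, 0], "gripper": -1}
    - {"xyz": [0, 0.05, 0.05], "turn": [0, 0, 0], "gripper": -1}
    - {"xyz": [0, 0, 0], "turn": [0, 0, 0], "gripper": -1}

```text
time_s: 5.05
position: [0.4948, 0.0049, 0.1172]
tool_rot: [[0.017, 0.883, 0.47], [1.0, -0.015, -0.009], [-0.001, 0.47, -0.883]]
ft_force: [-0.2, 0.5, 0.1]
grip_width: 0.0003
```

Run:
```python
from plan import *
s=env.observe();print(s['time_s'],s['position'],s['ft_force'],s['q'])
look('3')
a=cv2.imread('pics/side3.png'); cv2.imwrite('pics/v3.png',cv2.resize(a[80:290,150:400],(750,630))[:600])
```

```text
5.05 [0.49478013 0.0049222  0.11722343] [-0.17097379  0.45613958  0.1191402 ] [ -16.83009268   18.70277964  113.24574226   19.83755399   22.11315075
 -122.55742047]
side 1110 theta 66.75 ny 0.016 rms 0.001 mid [0.5366 0.0009 0.1616] lo [ 0.508 -0.067  0.097] hi [0.554 0.071 0.202]
top 472 theta 66.77 ny 0.018 rms 0.0008 mid [0.5409 0.0098 0.1749] lo [ 0.508 -0.063  0.098] hi [0.555 0.078 0.207]
```

View pics/v3.png

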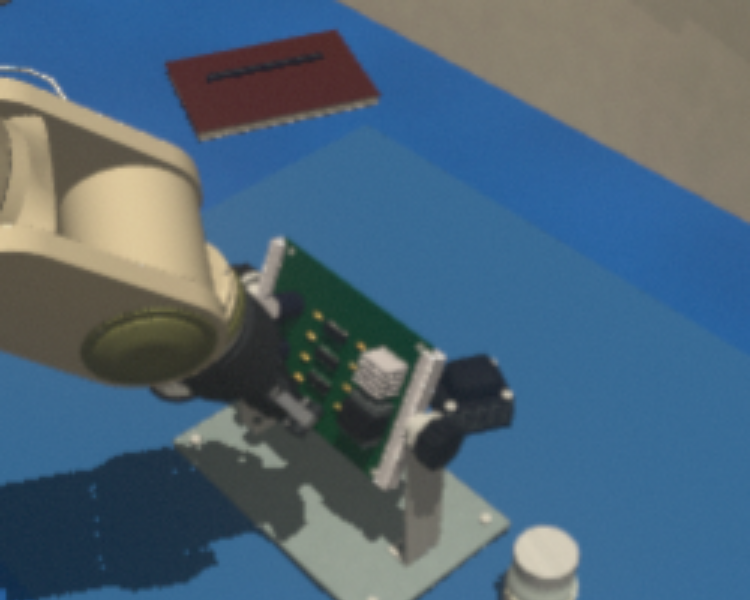

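The side view shows the fingertips at the board's lower near edge, about (300,410), with the board steep at 67° and the holder apparently in place. Now I retreat and go over to the far side, to push the upper edge (edge_b) back over.

```bash
cat >> plan.py <<'E'
def push2(th):  # TCP, vertical tool, far/solder side of edge b
    a=np.radians(th); r=.045+(.058-.045)*max(0,(th-90)/90)
    N=np.array([.060*np.cos(a)+.0012*np.sin(a),.045]) if th<90 else r*np.array([np.cos(a),np.sin(a)])+.0012*np.array([np.sin(a),-np.cos(a)])
    return N+np.array([.011,.019])
E
python3 - <<'E'
from plan import *
y=.005
e=hold(push2(67)+np.array([.012,0])); print(e)
rows([(np.array([.467,y,.170]),28,3),(np.array([.455,y,.30]),14,6),(np.array([e[0],y,.30]),0,6),(e,0,4)])
E
```

```text
[0.57854123 0.00317016 0.214     ]
19 [{"xyz":[0.0,0.0,-0.5],"turn":[0.0,0.0,0.0],"gripper":-1},{"xyz":[0.0,0.0,-0.5],"turn":[0.0,0.0,0.0],"gripper":-1},{"xyz":[0.0,0.0,-0.5],"turn":[0.0,0.0,0.0],"gripper":-1},{"xyz":[0.0,0.2,-0.5],"turn":[0.5,0.0,0.0],"gripper":-1},{"xyz":[0.0,0.2,-0.5],"turn":[0.5,0.0,0.0],"gripper":-1},{"xyz":[0.0,0.15,-0.5],"turn":[0.55,0.0,0.0],"gripper":-1},{"xyz":[0.0,0.15,-0.55],"turn":[0.5,0.0,0.0],"gripper":-1},{"xyz":[0.0,0.15,-0.5],"turn":[0.5,0.0,0.0],"gripper":-1},{"xyz":[0.0,0.1,-0.55],"turn":[0.5,0.0,0.0],"gripper":-1},{"xyz":[0.0,0.5,0.15],"turn":[0.5,0.0,0.0],"gripper":-1},{"xyz":[0.0,0.5,0.1],"turn":[0.55,0.0,0.0],"gripper":-1},{"xyz":[0.0,0.5,0.05],"turn":[0.5,0.0,0.0],"gripper":-1},{"xyz":[0.0,0.5,0.05],"turn":[0.5,0.0,0.0],"gripper":-1},{"xyz":[0.05,0.55,0.05],"turn":[0.5,0.0,0.0],"gripper":-1},{"xyz":[0.0,0.5,0.05],"turn":[0.55,0.0,0.0],"gripper":-1},{"xyz":[0.0,0.0,0.55],"turn":[0.0,0.0,0.0],"gripper":-1},{"xyz":[-0.05,0.0,0.5],"turn":[0.0,0.0,0.0],"gripper":-1},{"xyz":[0.0,0.0,0.55],"turn":[0.0,0.0,0.0],"gripper":-1},{"xyz":[0.0,0.0,0.55],"turn":[0.0,0.0,0.0],"gripper":-1}]
end [0.5783 0.0035 0.2135] [[0.017, 1.0, -0.002], [1.0, -0.017, -0.001], [-0.001, -0.002, -1.0]]
```

>>> step_arm:
  steps:
    - {"xyz": [0, 0, -0.5], "turn": [0, 0, 0], "gripper": -1}
    - {"xyz": [0, 0, -0.5], "turn": [0, 0, 0], "gripper": -1}
    - {"xyz": [0, 0, -0.5], "turn": [0, 0, 0], "gripper": -1}
    - {"xyz": [0, 0.2, -0.5], "turn": [0.5, 0, 0], "gripper": -1}
    - {"xyz": [0, 0.2, -0.5], "turn": [0.5, 0, 0], "gripper": -1}
    - {"xyz": [0, 0.15, -0.5], "turn": [0.55, 0, 0], "gripper": -1}
    - {"xyz": [0, 0.15, -0.55], "turn": [0.5, 0, 0], "gripper": -1}
    - {"xyz": [0, 0.15, -0.5], "turn": [0.5, 0, 0], "gripper": -1}
    - {"xyz": [0, 0.1, -0.55], "turn": [0.5, 0, 0], "gripper": -1}
    - {"xyz": [0, 0, 0], "turn": [0, 0, 0], "gripper": -1}
    - {"xyz": [0, 0.5, 0.15], "turn": [0.5, 0, 0], "gripper": -1}
    - {"xyz": [0, 0.5, 0.1], "turn": [0.55, 0, 0], "gripper": -1}
    - {"xyz": [0, 0.5, 0.05], "turn": [0.5, 0, 0], "gripper": -1}
    - {"xyz": [0, 0.5, 0.05], "turn": [0.5, 0, 0], "gripper": -1}
    - {"xyz": [0.05, 0.55, 0.05], "turn": [0.5, 0, 0], "gripper": -1}
    - {"xyz": [0, 0.5, 0.05], "turn": [0.55, 0, 0], "gripper": -1}
    - {"xyz": [0, 0, 0], "turn": [0, 0, 0], "gripper": -1}
    - {"xyz": [0, 0, 0], "turn": [0, 0, 0], "gripper": -1}

```text
time_s: 6.65
position: [0.5789, 0.0056, 0.2979]
tool_rot: [[0.017, 1.0, -0.004], [1.0, -0.017, -0.0], [-0.0, -0.004, -1.0]]
ft_force: [-0.6, -0.3, -0.4]
grip_width: 0.0001
```

Run:
```python
from plan import *
s=env.observe();print(s['time_s'],s['position'],s['ft_force'],s['q'])
look('4',('side',))
e=hold(push2(67)+np.array([.012,0]))
rows([(e,0,6)])
```

```text
6.65 [0.57893743 0.0055972  0.29786043] [-0.57890232 -0.30335948 -0.39058441] [-1.11333232e+01  2.33276491e+01  6.40651734e+01 -5.28109933e-02
  9.28104906e+01 -1.00163406e+02]
side 1017 theta 66.8 ny 0.017 rms 0.001 mid [ 0.5312 -0.0039  0.1492] lo [ 0.508 -0.067  0.095] hi [0.553 0.072 0.201]
6 [{"xyz":[0.0,0.0,0.35],"turn":[0.0,0.0,0.0],"gripper":-1},{"xyz":[0.0,0.0,0.35],"turn":[0.0,0.0,0.0],"gripper":-1},{"xyz":[-0.05,0.0,0.35],"turn":[0.0,0.0,0.0],"gripper":-1},{"xyz":[0.0,0.0,0.35],"turn":[0.0,0.0,0.0],"gripper":-1},{"xyz":[0.0,0.0,0.35],"turn":[-0.05,0.0,0.0],"gripper":-1},{"xyz":[0.0,0.0,0.35],"turn":[0.0,0.0,0.0],"gripper":-1}]
end [0.5779 0.0037 0.2146] [[0.017, 1.0, 0.001], [1.0, -0.017, -0.0], [-0.0, 0.001, -1.0]]
```

>>> step_arm:
  steps:
    - {"xyz": [0, 0, 0.35], "turn": [0, 0, 0], "gripper": -1}
    - {"xyz": [0, 0, 0.35], "turn": [0, 0, 0], "gripper": -1}
    - {"xyz": [-0.05, 0, 0.35], "turn": [0, 0, 0], "gripper": -1}
    - {"xyz": [0, 0, 0.35], "turn": [0, 0, 0], "gripper": -1}
    - {"xyz": [0, 0, 0.35], "turn": [-0.05, 0, 0], "gripper": -1}
    - {"xyz": [0, 0, 0.35], "turn": [0, 0, 0], "gripper": -1}
    - {"xyz": [0, 0, 0], "turn": [0, 0, 0], "gripper": -1}

```text
time_s: 7.28
position: [0.5762, 0.0038, 0.2136]
tool_rot: [[0.017, 1.0, -0.002], [1.0, -0.017, 0.0], [0.0, -0.002, -1.0]]
ft_force: [-0.6, -0.1, -0.4]
grip_width: 0.0001
```

Run:
```python
from plan import *
s=env.observe();print(s['time_s'],s['position'],s['ft_force'])
rows([(hold(push2(65)),0,3)]+[(hold(push2(a)),0,1) for a in np.arange(68,116,3)])
```

```text
7.2833 [0.57618549 0.00379056 0.21360067] [-0.60670965 -0.10297426 -0.39352706]
19 [{"xyz":[0.0,-0.05,0.0],"turn":[0.0,0.0,0.0],"gripper":-1},{"xyz":[0.0,-0.1,0.0],"turn":[0.0,0.0,0.0],"gripper":-1},{"xyz":[0.0,-0.05,0.0],"turn":[0.0,0.0,0.0],"gripper":-1},{"xyz":[0.0,-0.05,0.0],"turn":[0.0,0.0,0.0],"gripper":-1},{"xyz":[0.0,-0.1,0.0],"turn":[0.0,0.0,0.0],"gripper":-1},{"xyz":[0.0,-0.05,0.0],"turn":[0.0,0.0,0.0],"gripper":-1},{"xyz":[0.0,-0.1,0.0],"turn":[0.0,0.0,0.0],"gripper":-1},{"xyz":[0.0,-0.05,0.0],"turn":[0.0,0.0,0.0],"gripper":-1},{"xyz":[0.0,-0.1,0.0],"turn":[0.0,0.0,0.0],"gripper":-1},{"xyz":[0.0,-0.05,0.0],"turn":[0.0,0.0,0.0],"gripper":-1},{"xyz":[0.0,-0.1,0.0],"turn":[0.0,0.0,0.0],"gripper":-1},{"xyz":[0.0,-0.05,0.0],"turn":[0.0,0.0,0.0],"gripper":-1},{"xyz":[0.0,-0.05,0.0],"turn":[0.0,0.0,0.0],"gripper":-1},{"xyz":[0.0,-0.1,-0.05],"turn":[0.0,0.0,0.0],"gripper":-1},{"xyz":[0.0,-0.05,0.0],"turn":[0.0,0.0,0.0],"gripper":-1},{"xyz":[0.0,-0.05,0.0],"turn":[0.0,0.0,0.0],"gripper":-1},{"xyz":[0.0,-0.05,0.0],"turn":[0.0,0.0,0.0],"gripper":-1},{"xyz":[0.0,-0.1,0.05],"turn":[0.0,0.0,0.0],"gripper":-1},{"xyz":[0.0,-0.05,0.0],"turn":[0.0,0.0,0.0],"gripper":-1}]
end [0.5242 0.0047 0.2137] [[0.017, 1.0, -0.002], [1.0, -0.017, 0.0], [0.0, -0.002, -1.0]]
```

>>> step_arm:
  steps:
    - {"xyz": [0, -0.05, 0], "turn": [0, 0, 0], "gripper": -1}
    - {"xyz": [0, -0.1, 0], "turn": [0, 0, 0], "gripper": -1}
    - {"xyz": [0, -0.05, 0], "turn": [0, 0, 0], "gripper": -1}
    - {"xyz": [0, -0.05, 0], "turn": [0, 0, 0], "gripper": -1}
    - {"xyz": [0, -0.1, 0], "turn": [0, 0, 0], "gripper": -1}
    - {"xyz": [0, -0.05, 0], "turn": [0, 0, 0], "gripper": -1}
    - {"xyz": [0, -0.1, 0], "turn": [0, 0, 0], "gripper": -1}
    - {"xyz": [0, -0.05, 0], "turn": [0, 0, 0], "gripper": -1}
    - {"xyz": [0, -0.1, 0], "turn": [0, 0, 0], "gripper": -1}
    - {"xyz": [0, -0.05, 0], "turn": [0, 0, 0], "gripper": -1}
    - {"xyz": [0, -0.1, 0], "turn": [0, 0, 0], "gripper": -1}
    - {"xyz": [0, -0.05, 0], "turn": [0, 0, 0], "gripper": -1}
    - {"xyz": [0, -0.05, 0], "turn": [0, 0, 0], "gripper": -1}
    - {"xyz": [0, -0.1, -0.05], "turn": [0, 0, 0], "gripper": -1}
    - {"xyz": [0, -0.05, 0], "turn": [0, 0, 0], "gripper": -1}
    - {"xyz": [0, -0.05, 0], "turn": [0, 0, 0], "gripper": -1}
    - {"xyz": [0, -0.05, 0], "turn": [0, 0, 0], "gripper": -1}
    - {"xyz": [0, -0.1, 0.05], "turn": [0, 0, 0], "gripper": -1}
    - {"xyz": [0, -0.05, 0], "turn": [0, 0, 0], "gripper": -1}

```text
time_s: 8.87
position: [0.5256, 0.0045, 0.2151]
tool_rot: [[0.017, 1.0, 0.001], [1.0, -0.017, -0.001], [-0.001, 0.001, -1.0]]
ft_force: [2.8, 0.1, -1.0]
grip_width: -0.0004
```

Run:
```python
from plan import *
s=env.observe();print(s['time_s'],s['position'],s['ft_force'])
look('5',('top','side'))
a=cv2.imread('pics/side5.png'); cv2.imwrite('pics/v5.png',cv2.resize(a[80:290,150:400],(700,588)))
rows([(hold(push2(a)),0,1) for a in np.arange(116,172,3)])
```

```text
8.8667 [0.52557392 0.00447444 0.21514865] [ 2.8472139   0.13726309 -0.97657514]
top few 0
side few 31
19 [{"xyz":[0.0,-0.1,0.05],"turn":[0.0,0.0,0.0],"gripper":-1},{"xyz":[0.0,-0.05,0.0],"turn":[0.0,0.0,0.0],"gripper":-1},{"xyz":[0.0,-0.05,0.05],"turn":[0.0,0.0,0.0],"gripper":-1},{"xyz":[0.0,-0.1,0.0],"turn":[0.0,0.0,0.0],"gripper":-1},{"xyz":[0.0,-0.05,0.05],"turn":[0.0,0.0,0.0],"gripper":-1},{"xyz":[0.0,-0.05,0.05],"turn":[0.0,0.0,0.0],"gripper":-1},{"xyz":[0.0,-0.05,0.0],"turn":[0.0,0.0,0.0],"gripper":-1},{"xyz":[0.0,-0.05,0.05],"turn":[0.0,0.0,0.0],"gripper":-1},{"xyz":[0.0,-0.05,0.05],"turn":[0.0,0.0,0.0],"gripper":-1},{"xyz":[0.0,-0.05,0.05],"turn":[0.0,0.0,0.0],"gripper":-1},{"xyz":[0.0,-0.05,0.05],"turn":[0.0,0.0,0.0],"gripper":-1},{"xyz":[0.0,-0.05,0.05],"turn":[0.0,0.0,0.0],"gripper":-1},{"xyz":[0.0,-0.05,0.05],"turn":[0.0,0.0,0.0],"gripper":-1},{"xyz":[0.0,-0.05,0.05],"turn":[0.0,0.0,0.0],"gripper":-1},{"xyz":[0.0,-0.05,0.05],"turn":[0.0,0.0,0.0],"gripper":-1},{"xyz":[0.0,-0.05,0.1],"turn":[0.0,0.0,0.0],"gripper":-1},{"xyz":[0.0,0.0,0.05],"turn":[0.0,0.0,0.0],"gripper":-1},{"xyz":[0.0,-0.05,0.05],"turn":[0.0,0.0,0.0],"gripper":-1},{"xyz":[0.0,0.0,0.1],"turn":[0.0,0.0,0.0],"gripper":-1}]
end [0.4875 0.0052 0.1792] [[0.017, 1.0, 0.001], [1.0, -0.017, -0.001], [-0.001, 0.001, -1.0]]
```

View pics/v5.png

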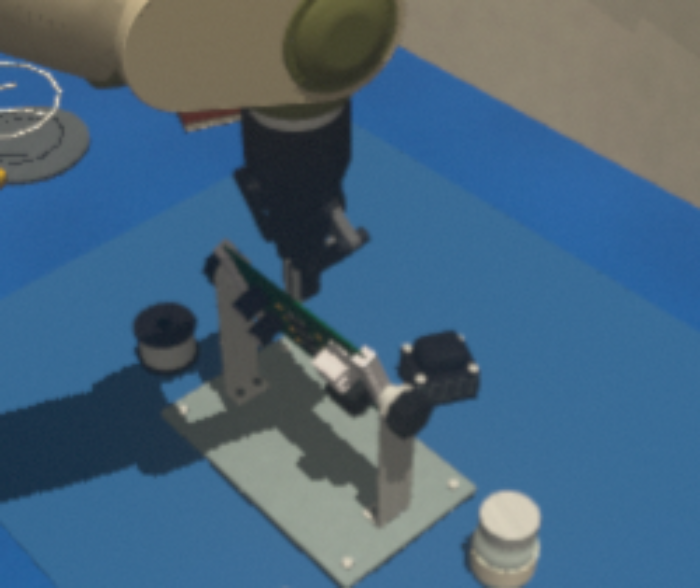

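The side view shows the board past vertical, parts facing the robot and downward. The fingertips are at the upper edge, about (300,285), and the holder is unmoved. Continuing along the arc.

>>> step_arm:
  steps:
    - {"xyz": [0, -0.1, 0.05], "turn": [0, 0, 0], "gripper": -1}
    - {"xyz": [0, -0.05, 0], "turn": [0, 0, 0], "gripper": -1}
    - {"xyz": [0, -0.05, 0.05], "turn": [0, 0, 0], "gripper": -1}
    - {"xyz": [0, -0.1, 0], "turn": [0, 0, 0], "gripper": -1}
    - {"xyz": [0, -0.05, 0.05], "turn": [0, 0, 0], "gripper": -1}
    - {"xyz": [0, -0.05, 0.05], "turn": [0, 0, 0], "gripper": -1}
    - {"xyz": [0, -0.05, 0], "turn": [0, 0, 0], "gripper": -1}
    - {"xyz": [0, -0.05, 0.05], "turn": [0, 0, 0], "gripper": -1}
    - {"xyz": [0, -0.05, 0.05], "turn": [0, 0, 0], "gripper": -1}
    - {"xyz": [0, -0.05, 0.05], "turn": [0, 0, 0], "gripper": -1}
    - {"xyz": [0, -0.05, 0.05], "turn": [0, 0, 0], "gripper": -1}
    - {"xyz": [0, -0.05, 0.05], "turn": [0, 0, 0], "gripper": -1}
    - {"xyz": [0, -0.05, 0.05], "turn": [0, 0, 0], "gripper": -1}
    - {"xyz": [0, -0.05, 0.05], "turn": [0, 0, 0], "gripper": -1}
    - {"xyz": [0, -0.05, 0.05], "turn": [0, 0, 0], "gripper": -1}
    - {"xyz": [0, -0.05, 0.1], "turn": [0, 0, 0], "gripper": -1}
    - {"xyz": [0, 0, 0.05], "turn": [0, 0, 0], "gripper": -1}
    - {"xyz": [0, -0.05, 0.05], "turn": [0, 0, 0], "gripper": -1}
    - {"xyz": [0, 0, 0.1], "turn": [0, 0, 0], "gripper": -1}
    - {"xyz": [0, 0, 0], "turn": [0, 0, 0], "gripper": -1}

```text
time_s: 10.63
position: [0.4875, 0.0052, 0.1785]
tool_rot: [[0.017, 1.0, -0.0], [1.0, -0.017, -0.0], [-0.0, -0.0, -1.0]]
ft_force: [1.1, -0.6, 0.4]
grip_width: -0.0001
```

Run:
```python
from plan import *
s=env.observe();print(s['time_s'],s['position'],s['ft_force'],hold(push2(170)),hold(push2(180)))
look('6',('top','side'))
a=cv2.imread('pics/side6.png'); cv2.imwrite('pics/v6.png',cv2.resize(a[80:290,150:400],(700,588)))
```

```text
10.6333 [0.48746944 0.00518885 0.17845061] [ 1.10252095 -0.5924339   0.36697801] [0.4865188  0.00477642 0.18000254] [0.48400716 0.00482026 0.1702    ]
top 687 theta -9.58 ny -0.006 rms 0.0015 mid [ 0.5716 -0.0057  0.1453] lo [ 0.547 -0.069  0.141] hi [0.589 0.074 0.15 ]
side 1208 theta -8.82 ny -0.002 rms 0.0009 mid [ 0.5339 -0.024   0.149 ] lo [ 0.473 -0.066  0.14 ] hi [0.588 0.049 0.159]
```

View pics/v6.png

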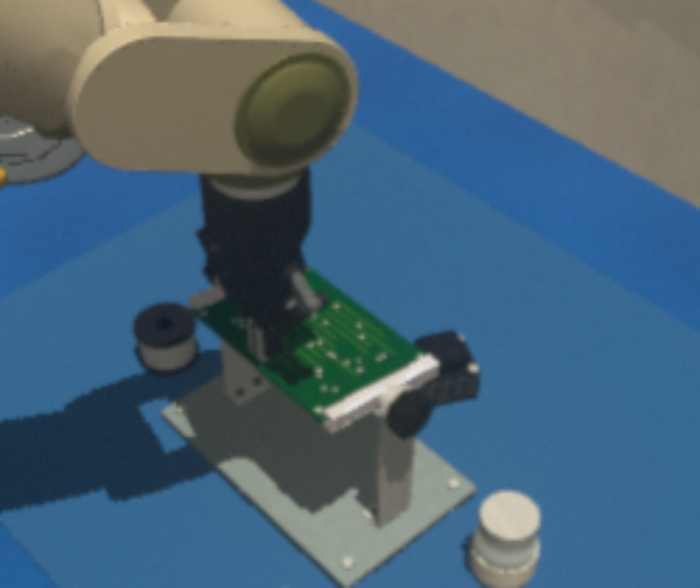

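The solder side is up and the near edge is still about 9° high. The tip sits on the bare strip at about (262,355). Next is a slow finish: most of the way down, then a check.

>>> step_arm:
  steps:
    - {"xyz": [0, -0.05, 0], "turn": [0, 0, 0], "gripper": -1}
    - {"xyz": [0, 0, 0.05], "turn": [0, 0, 0], "gripper": -1}
    - {"xyz": [0, -0.05, 0.05], "turn": [0, 0, 0], "gripper": -1}
    - {"xyz": [0, 0, 0.05], "turn": [0, 0, 0], "gripper": -1}
    - {"xyz": [0, 0, 0], "turn": [0, 0, 0], "gripper": -1}
    - {"xyz": [0, 0, 0], "turn": [0, 0, 0], "gripper": -1}

```text
time_s: 11.23
position: [0.4839, 0.0052, 0.1731]
tool_rot: [[0.017, 1.0, 0.001], [1.0, -0.017, -0.001], [-0.001, 0.001, -1.0]]
ft_force: [0.3, 0.2, -0.1]
grip_width: -0.0001
```

Run:
```python
from plan import *
s=env.observe();print(s['time_s'],s['position'],s['ft_force'])
look('7',('top','side'))
```

```text
11.2333 [0.4839329  0.00521227 0.17305712] [ 0.26190609  0.1809722  -0.09456815]
top 975 theta -77.14 ny -0.094 rms 0.0115 mid [ 0.5688 -0.0032  0.1522] lo [ 0.542 -0.069  0.146] hi [0.589 0.074 0.154]
side 1372 theta -2.8 ny 0.001 rms 0.0009 mid [ 0.534  -0.0205  0.1493] lo [ 0.473 -0.067  0.146] hi [0.588 0.057 0.153]
```

>>> step_arm:
  steps:
    - {"xyz": [0, 0, 0.03], "turn": [0, 0, 0], "gripper": -1}
    - {"xyz": [0, 0, 0.04], "turn": [0, 0, 0], "gripper": -1}
    - {"xyz": [0, 0, 0], "turn": [0, 0, 0], "gripper": -1}
    - {"xyz": [0, 0, 0], "turn": [0, 0, 0], "gripper": -1}

```text
time_s: 11.67
position: [0.4841, 0.0052, 0.1703]
tool_rot: [[0.017, 1.0, 0.002], [1.0, -0.017, -0.001], [-0.001, 0.002, -1.0]]
ft_force: [-0.7, -0.3, -0.1]
grip_width: -0.0001
```

Run:
```python
from plan import *
s=env.observe();print(s['time_s'],s['position'],s['ft_force'])
look('8',('side','side','side'))
```

```text
11.6667 [0.48414745 0.00518764 0.17031655] [-0.73343067 -0.27441664 -0.10622079]
side 1392 theta 0.1 ny 0.002 rms 0.0009 mid [ 0.534  -0.0208  0.1493] lo [ 0.473 -0.067  0.148] hi [0.588 0.059 0.151]
side 1369 theta 0.13 ny 0.002 rms 0.0009 mid [ 0.5349 -0.0206  0.1493] lo [ 0.473 -0.067  0.148] hi [0.589 0.059 0.151]
side 1390 theta -0.05 ny 0.001 rms 0.0009 mid [ 0.5347 -0.0204  0.1494] lo [ 0.473 -0.066  0.148] hi [0.588 0.058 0.151]
```

Level within about 0.1°. Lifting straight off and backing away.

>>> step_arm:
  steps:
    - {"xyz": [0, 0, -0.2], "turn": [0, 0, 0], "gripper": -1}
    - {"xyz": [0, 0, -0.4], "turn": [0, 0, 0], "gripper": -1}
    - {"xyz": [0, 0, -0.5], "turn": [0, 0, 0], "gripper": -1}
    - {"xyz": [0, 0, -0.6], "turn": [0, 0, 0], "gripper": -1}
    - {"xyz": [0, 0, -0.6], "turn": [0, 0, 0], "gripper": -1}
    - {"xyz": [0.5, -0.4, -0.4], "turn": [0, 0, 0], "gripper": -1}
    - {"xyz": [0.6, -0.4, 0], "turn": [0, 0, 0], "gripper": -1}
    - {"xyz": [0.6, -0.4, 0], "turn": [0, 0, 0], "gripper": -1}
    - {"xyz": [0.6, -0.3, 0], "turn": [0, 0, 0], "gripper": -1}
    - {"xyz": [0.6, 0, 0], "turn": [0, 0, 0], "gripper": -1}
    - {"xyz": [0.6, 0, 0], "turn": [0, 0, 0], "gripper": -1}
    - {"xyz": [0.6, 0, 0], "turn": [0, 0, 0], "gripper": -1}
    - {"xyz": [0.4, 0, 0], "turn": [0, 0, 0], "gripper": -1}
    - {"xyz": [0, 0, 0], "turn": [0, 0, 0], "gripper": -1}
    - {"xyz": [0, 0, 0], "turn": [0, 0, 0], "gripper": -1}

```text
time_s: 13.07
position: [0.4269, 0.1865, 0.2786]
tool_rot: [[0.016, 1.0, 0.002], [1.0, -0.016, -0.001], [-0.001, 0.002, -1.0]]
ft_force: [-0.1, 0.5, -0.2]
grip_width: 0.0
```

Run:
```python
from plan import *
s=env.observe();print(s['time_s'],s['position'],s['ft_force'])
look('9',('side','top'),.13)
a=cv2.imread('pics/side9.png');b=cv2.imread('pics/top9.png'); t0=cv2.imread('pics/top0.png')
f=lambda x:cv2.resize(x[100:300,130:400],(400,296))
cv2.imwrite('pics/v9.png',np.vstack([np.hstack([f(a),f(b)]),np.hstack([f(cv2.imread('pics/side0.png')),f(t0)])]))
# base-plate shift: pixel shift of a strip of the base between top images
for n in('side','top'):
    z0=np.load(f'pics/{n}0.npz');z9=np.load(f'pics/{n}9.npz');e=[]
    for z in(z0,z9):
        P=cloud(z['d'],dict(zip(('fx','fy','cx','cy','k1'),z['K']))|{'extrinsics':z['E']});p=z['p'].astype(int)
        w=(abs(P[...,2]-.014)<.006)&(abs(p[...,0]-p[...,2])<40)&(abs(P[...,0]-.53)<.09)&(abs(P[...,1])<.135)&(p.min(2)>50);W=P[w]
        e.append(np.percentile(W[:,:2],[.5,99.5],axis=0).round(4).tolist())
    print(n,'base extents before/after',e)
```

```text
13.0667 [0.42693113 0.18652984 0.27859216] [-0.05270611  0.46536239 -0.22807798]
side 2149 theta 0.19 ny 0.001 rms 0.0009 mid [0.529  0.0014 0.1492] lo [ 0.473 -0.066  0.147] hi [0.588 0.075 0.151]
top 2635 theta 0.09 ny 0.0 rms 0.0014 mid [0.53   0.0054 0.1515] lo [ 0.473 -0.067  0.149] hi [0.588 0.077 0.154]
side base extents before/after [[[0.4557, -0.1245], [0.6028, 0.1232]], [[0.4557, -0.1245], [0.603, 0.1234]]]
top base extents before/after [[[0.4539, -0.1195], [0.6058, 0.13]], [[0.4539, -0.1196], [0.6057, 0.1299]]]
```

View pics/v9.png

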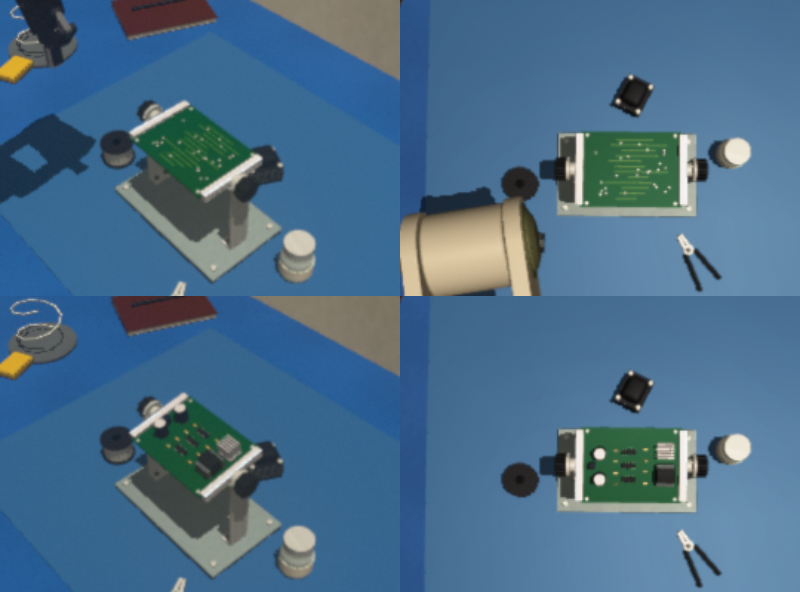

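The top row (after) shows the solder side up and level. The holder, reel, jar, transformer and cutters are where they were in the bottom row (before), and the arm is clear. Handing in.

```bash
python3 -c "
from rig import order
print(order.close_job())"
```

```text
the job is handed in; nothing more can be done
None
```

The board is turned over with the solder side up and level, and the job is handed in. With the fingers shut, I pushed edge_a down and away, moved over the top, then pushed edge_b back over and down. Contact was aimed at the bare edge strips only.

**Last checks:**
- **Level:** the tilt after backing off measured 0.2° in the side camera and 0.1° in the top camera.
- **Holder:** the base plate's edges agree within 0.2 mm before and after.
- **Bystanders:** the reel, jar, transformer and cutters look unmoved in the before and after pictures. I did not measure them.
- **Force and time:** wrist force was at most about 3 N at the readings I took between moves, not monitored continuously. The arm finished clear of everything at about 13 s.

**What went wrong along the way:**
- The first approach stopped about 4 cm short in free space because joint 5 came near its limit, so I used a smaller tool tilt.
- One top-camera tilt reading was unusable while the gripper blocked the view, so I finished the levelling with the side camera.

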